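Press home the three batten pegs in order

TASK

Press the three bamboo pegs on the batten fully home with the fingertips: first the square-headed one, then the round-headed one, last the one with the long bar head. Push each gently, straight down on its head, until it sits on its washer, without pulling any peg up, and leave the spool, mallet, jar and slat bundle where they are.

Things in the scene. Friction and masses are not known exactly. Their poses are not given: they have to be found in the camera images.
- square_top (a point): Pale bamboo peg with a flat SQUARE head, 34 x 34 mm, standing proud on the dark batten. Site at the centre of the top of its head, where to press; its z axis points up.
- round_top (a point): Pale bamboo peg with a small flat ROUND head, 24 mm across, standing proud on the dark batten. Site at the centre of the top of its head, where to press; its z axis points up.
- bar_top (a point): Pale bamboo peg with a long NARROW BAR head, 48 x 14 mm (long side along the point's y axis), standing proud on the dark batten. Site at the centre of the top of its head, where to press; its z axis points up.
- peg_square (a joint): How far the square peg is pressed in, m: about 0 to 0.003 at the start, 0.012 when fully home (head down on its cork washer, a hard stop). Negative means pulled up. Slides straight down against a steady rub of about 3.5 N and stays where it is left (no spring). Its head is 10 mm thick; head top is 46 mm above the bench at joint 0 and 34 mm when home.
- peg_round (a joint): How far the round peg is pressed in, m: about 0 to 0.003 at the start, 0.012 when fully home (head down on its cork washer, a hard stop). Negative means pulled up. Slides straight down against a steady rub of about 3.5 N and stays where it is left (no spring). Its head is 10 mm thick; head top is 46 mm above the bench at joint 0 and 34 mm when home.
- peg_bar (a joint): How far the bar peg is pressed in, m: about 0 to 0.003 at the start, 0.012 when fully home (head down on its cork washer, a hard stop). Negative means pulled up. Slides straight down against a steady rub of about 3.5 N and stays where it is left (no spring). Its head is 10 mm thick; head top is 46 mm above the bench at joint 0 and 34 mm when home.
- panel: Panel of pale bamboo slats, 260 (x) x 240 (y) x 8 mm, taped to the bench with green tape (fixed). A darker wooden batten, 46 x 300 mm, crosses its middle along the panel's y axis, top 22 mm above the bench. The three pegs stand on the batten's centre line, about 100 mm apart (92 mm at least), in any order. Origin: centre of the underside, on the bench.
- spool: Bystander: white thread spool, 34 mm across, 42 mm tall, loose, standing on the panel beyond the batten. Origin: centre of its underside.
- mallet: Bystander: wooden mallet lying loose beside the panel, handle 170 mm along its x axis, head 75 mm wide at the +x end, 36 mm tall. Origin: middle of the handle, at bench height. Not to be used.
- jar: Bystander: amber glass jar with steel cap, 56 mm across, 62 mm tall, loose, beside the panel. Origin: centre of its underside.
- bundle: Bystander: tied bundle of spare slats, 30 x 200 (y) x 20 mm, loose, beyond the panel. Origin: centre of its underside.

How it is judged (in metres and radians):
On the way, in this order (a step that is already met when the one before it is completed fails the run):
1. the square-headed peg is pressed home (value of joint peg_square above 0.0103 m), for 0.1 s.
2. the round-headed peg is pressed home (value of joint peg_round above 0.0103 m), for 0.1 s.
3. the bar-headed peg is pressed home (value of joint peg_bar above 0.0103 m), for 0.1 s.
At the end, for the whole second after the job is handed in: All three pegs are pressed in by more than 10.3 mm of their 12 mm (heads within 1.7 mm of their washers), and the spool, mallet, jar and bundle are at rest within 25 mm of where they were (value of joint each of peg_square, peg_round, peg_bar above 0.0103 m and linear speed of each of spool, mallet, jar, bundle below 0.02 m/s and distance of each of spool, mallet, jar, bundle from where it was at the start of the episode below 0.025 m); the robot touches nothing.
It fails at once if a peg is pulled up (more than 4 mm above its 0 mark) (value of joint any of peg_square, peg_round, peg_bar below -0.004 m).
It fails at once if a peg is pressed out of turn (round before square, or bar before round, sunk past 8 mm while the earlier one is not yet home) ((value of joint peg_round above 0.008 m and value of joint peg_square below 0.008 m) or (value of joint peg_bar above 0.008 m and value of joint peg_round below 0.008 m)).
It fails at once if the fingers press on anything harder than 40 N (not gentle) (contact force between the fingers and anything else above 40 N).
It fails at once if a bystander is moved by more than 25 mm, lifted or knocked over (distance of any of spool, mallet, jar, bundle from where it was at the start of the episode above 0.025 m or angle between any of spool, mallet, jar, bundle's own z axis and vertical above 0.4 rad).
It also fails if it takes over 45 s, if anything falls off the work surface, if the arm or the gripper's body presses on something with over 40 N, if the wrist force passes 120 N, or if a joint passes its speed limit or range.

ROBOT

A 6-joint arm with a two-finger parallel gripper is mounted at the origin on the work surface. World frame = base frame: x ahead of the robot, y to its left, z up, the work surface at z = 0. Lengths are in m, angles in degrees, forces in N, time in s.
With the tool pointing down it reaches from about 0.4 to 0.825 m from the base axis. Payload 7 kg.
Tool frame: the origin (TCP) lies on the centre line of the jaws, within the pads' length; the fingertips stand 11 mm ahead of it and the grasp point (between the pads) lies 8 mm behind it; z points along the fingers, y is the direction in which the jaws open and shut (so a half turn about z gives the same grasp; the last joint's range is limited). The gripper opens to 88 mm and grips with 3 to 60 N. Pads are 19 mm wide; open, the fingers measure 130 mm over their backs; the gripper's body (78 mm by 193 mm) begins 47 mm behind the grasp point.
Start: joints at [-51.159, 20.546, 0.682, 0, -70.136, -16.507], TCP at [0.256, -0.624, 0.238] pointing down, gripper open.
Joint ranges: [-176.03, 176.03], [-82.01, 121.73], [-58.28, 71.71], [-173.87, 95.51], [-174.79, -0.11], [-173.66, 173.66]. Speed limits (degrees/s): [136.94, 136.94, 172.46, 180, 180, 180].

INTERFACE

Orientations are given as [roll, pitch, yaw] about the fixed x, y, z axes, in that order (R = Rz(yaw) Ry(pitch) Rx(roll)).
In Python, from plant import ctrl, cams, order gives the robot as it stands.
- The arm moves only by the tool jog_arm, never from a script. Its argument "motion" is a list of rows, each an object with "offset": the shift along the tool's x, y, z in mm, a list of three; "roll": the turn about the tool's z in rad; "hand": the finger opening in mm, from 0 to 87.6. A call has 1 to 20 rows; each row is the pose to reach, as a shift and turn from the pose commanded when the call began, along the tool's axes at that moment; what a row does not reach only later rows make up. A row lasts 1/12 s, in which the tool goes at most 41.7 mm and 7.16 degrees, less where a joint would pass 70% of its speed; a pose out of reach is approached as far as the arm can. A call with a gripper value outside its range is refused whole. The fingers move at their own pace and stop on an object; the grip force is fixed at half the most. Time passes only in rows, so rows that repeat a pose let the fingers close. It gives the time, the measured TCP pose, the force and the opening at its end, in the units of the state.
- ctrl.get_obs(): the state, without advancing time (a new reading comes with each control period).
- cams.snapshot(name): name is "side" or "top"; returns a dict with "img" (400x640x3 uint8, red, green, blue), "K" (3x3 intrinsics, pixels), "cam_to_world" (4x4, takes a point from camera to world coordinates). Camera axes: x right, y down, z forward; pixel columns grow to the right and rows downward; lengths in m; the calibration is good to about 2 mm. A picture is of the moment at which its call begins. There is no depth.
- order.close_job(): hands the job in, once; it reports no verdict.
The state is a dict: "clock": time; "joint_pos": joint angles; "qvel": joint speeds; "tau": joint torques, N m; "tool_pos": TCP position; "orientation": TCP orientation; "force": force on the tool from outside, world axes, zero at the start; "moment": the same for the moment, N m; "opening": finger opening in m.
Only numpy, scipy, OpenCV 4.12 (cv2) and the standard library are available. Lean on these libraries where they do the work, as an engineer would, in place of code of your own. Each camera call takes 0.05 s, during which the arm holds its last target. There are 200 camera calls.

## Working session

There is one attempt and no reset: what is moved stays moved. The work goes in short steps, Python scripts to look and compute and a tool call to move; the robot and the scene stay as the last step left them, time stands still between calls to the robot, and variables do not carry over. Pictures are saved under pics/ and viewed, about 8 in all and at most 12, crops included, and the job is handed in when it is done.

Besides the shell and the picture viewer there is one more tool, called after "Emit:" as a command line: name --argument value ..., lists and objects as JSON in quotes. jog_arm: Moves the arm, as the interface text tells. Its arguments: {"type":"object","properties":{"motion":{"type":"array"}},"required":["motion"]}

```bash
mkdir -p pics; python3 - <<'E'
from plant import ctrl,cams
import cv2,numpy as np
o=ctrl.get_obs();print(o)
for n in("top","side"):
    s=cams.snapshot(n);cv2.imwrite(f"pics/{n}0.png",s["img"][...,::-1]);print(s["K"],s["cam_to_world"])
    np.savez(f"{n}.npz",**s)
E
```

```text
{'clock': 0.0, 'joint_pos': array([-5.11575846e+01,  2.05903629e+01,  6.32487945e-01, -2.13019192e-02,
       -7.01352871e+01, -1.65080144e+01]), 'qvel': array([-0.06140487,  0.05786772, -0.06032481,  0.03006913, -0.0171192 ,
       -0.01029613]), 'tau': array([-1.58138726e-03, -5.82721639e+01,  2.93051165e+01,  6.99701965e+00,
        6.65083411e-03, -1.55496036e-04]), 'tool_pos': array([ 0.25631593, -0.62391829,  0.23662129]), 'orientation': array([ 1.79904987e+02, -7.27501920e-03, -1.57672848e+02]), 'force': array([ 0.11802729,  0.2921549 , -0.13440368]), 'moment': array([0.01282378, 0.05347119, 0.01543879]), 'opening': 0.08718273555723724}
[[391.43605296   0.         317.16926967]
 [  0.         391.43605296 205.7269061 ]
 [  0.           0.           1.        ]] [[ 0.00217538 -0.99419746  0.10754847  0.4970553 ]
 [-0.99995933 -0.00122136  0.0089357   0.01510071]
 [-0.0087525  -0.10756353 -0.99415969  0.89264649]
 [ 0.          0.          0.          1.        ]]
[[384.82448204   0.         326.7199997 ]
 [  0.         384.82448204 199.58379029]
 [  0.           0.           1.        ]] [[ 0.91037278 -0.29291286  0.29227291  0.3728487 ]
 [-0.41376172 -0.65251361  0.63484426 -0.44778574]
 [ 0.004758   -0.69887627 -0.71522676  0.57403755]
 [ 0.          0.          0.          1.        ]]
```

View pics/top0.png

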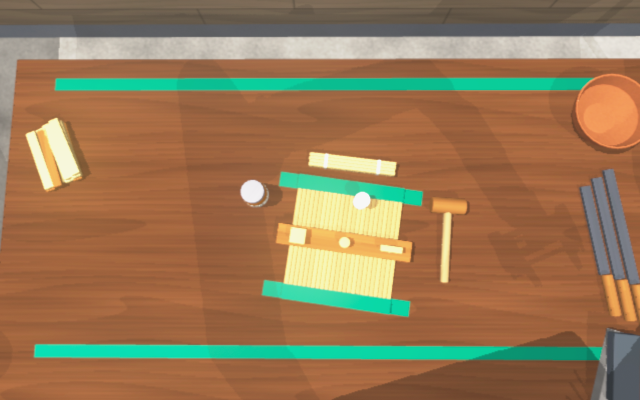

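View pics/side0.png

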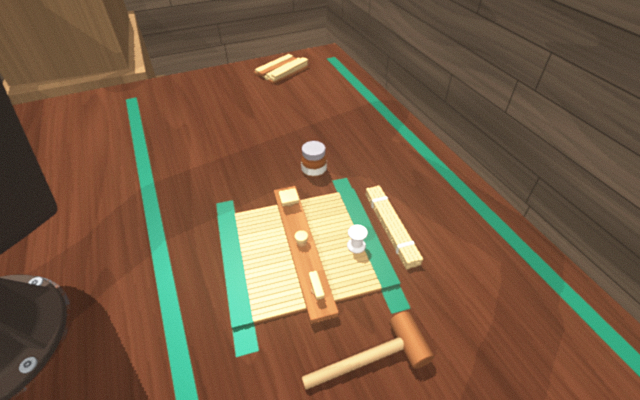

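The top view shows the square head at about (298,236), the round at (345,242) and the bar at (391,249). The spool is at (362,201), the jar at (253,193) and the mallet at (447,240). In the side view the heads are at (289,197), (301,237) and (316,283). I'll enlarge both to get exact centres.

```bash
python3 - <<'E'
import cv2,numpy as np
t=np.load("top.npz")["img"][215:275,270:430,::-1];s=np.load("side.npz")["img"][180:310,260:345,::-1]
a=cv2.resize(t,None,fx=5,fy=5,interpolation=cv2.INTER_CUBIC)
b=cv2.resize(cv2.rotate(s,cv2.ROTATE_90_COUNTERCLOCKWISE),None,fx=3.4,fy=3.4,interpolation=cv2.INTER_CUBIC)
c=np.zeros((600,800,3),np.uint8);c[:300]=a;c[300:300+b.shape[0],:b.shape[1]]=b[:300]
cv2.imwrite("pics/crop.png",c);print(b.shape)
E
```

```text
(289, 442, 3)
```

View pics/crop.png

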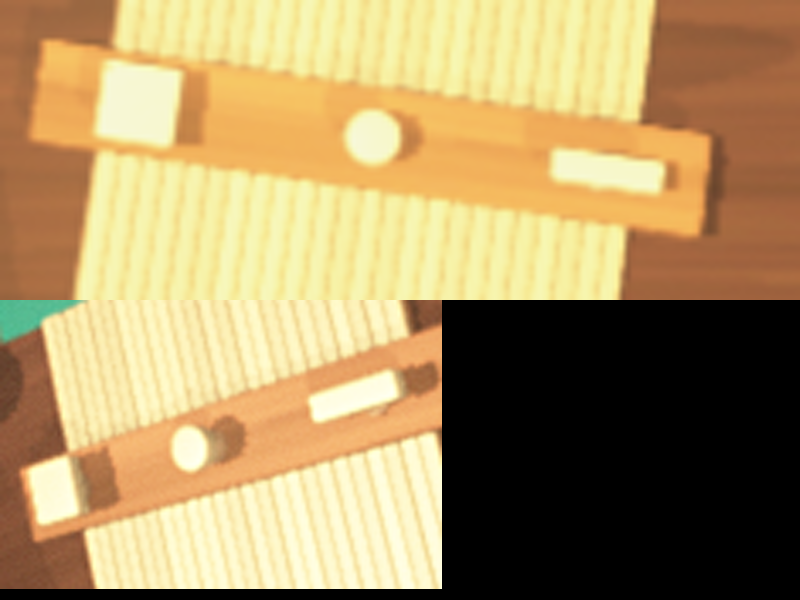

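```bash
cat > h.py <<'E'
import numpy as np
from scipy.spatial.transform import Rotation as R
def world(n,px,z):
    s=np.load(n+".npz");d=s["cam_to_world"][:3,:3]@np.linalg.solve(s["K"],[*px,1]);c=s["cam_to_world"][:3,3]
    return c+d*(z-c[2])/d[2]
E
python3 - <<'E'
from h import *
from plant import ctrl
T=[(297.4,235.4),(344.2,241.8),(391.2,248.6)]
S=[]
for X,Y in[(54,190),(191,148),(355,95)]: # rotated crop (CCW): orig col=84-y, row=x
    S.append((260+84-Y/3.4+.3,180+X/3.4-.3))
p=[world("top",t,.045) for t in T];q=[world("side",t,.045) for t in S]
for a,b in zip(p,q):print(a.round(4),b.round(4))
P=np.array(p);d=P[0]-P[2];print(np.linalg.norm(np.diff(P,axis=0),axis=1),"batten dir deg",np.degrees(np.arctan2(d[1],d[0])))
o=ctrl.get_obs();Q=R.from_euler('xyz',o["orientation"],degrees=True)
print("tool axes",Q.as_matrix().round(3))
for a in p:print("offset mm",(Q.inv().apply(a-o["tool_pos"])*1000).round(1))
E
```

```text
[0.5242 0.0653 0.045 ] [0.5257 0.0621 0.045 ]
[ 0.5106 -0.0357  0.045 ] [ 0.5105 -0.0408  0.045 ]
[ 0.4963 -0.1366  0.045 ] [ 0.4967 -0.1417  0.045 ]
[0.10193301 0.10189213] batten dir deg 82.12684492020807
tool axes [[-0.925 -0.38  -0.001]
 [-0.38   0.925  0.001]
 [ 0.     0.002 -1.   ]]
offset mm [-509.7  535.5  192.4]
offset mm [-458.8  447.3  192.3]
offset mm [-407.2  359.4  192.2]
```

The two views agree to within 5 mm, so I'll use their average. The jaws go nearly closed with their axis along the batten. I'm moving above the square peg first.

Emit:
jog_arm --motion '[{"offset": [-10, 11, 0], "roll": 0.05, "hand": 2}, {"offset": [-30, 32, 5], "roll": 0.1, "hand": 2}, {"offset": [-57, 60, 10], "roll": 0.15, "hand": 2}, {"offset": [-84, 88, 15], "roll": 0.2, "hand": 2}, {"offset": [-111, 116, 20], "roll": 0.25, "hand": 2}, {"offset": [-138, 144, 30], "roll": 0.3, "hand": 2}, {"offset": [-165, 172, 35], "roll": 0.35, "hand": 2}, {"offset": [-192, 200, 40], "roll": 0.4, "hand": 2}, {"offset": [-219, 229, 45], "roll": 0.45, "hand": 2}, {"offset": [-246, 258, 50], "roll": 0.5, "hand": 2}, {"offset": [-273, 286, 55], "roll": 0.527, "hand": 2}, {"offset": [-300, 314, 60], "roll": 0.527, "hand": 2}, {"offset": [-327, 342, 65], "roll": 0.527, "hand": 2}, {"offset": [-354, 370, 70], "roll": 0.527, "hand": 2}, {"offset": [-381, 399, 75], "roll": 0.527, "hand": 2}, {"offset": [-408, 427, 80], "roll": 0.527, "hand": 2}, {"offset": [-435, 455, 85], "roll": 0.527, "hand": 2}, {"offset": [-462, 483, 90], "roll": 0.527, "hand": 2}, {"offset": [-486, 509, 95], "roll": 0.527, "hand": 2}, {"offset": [-501, 525, 98], "roll": 0.527, "hand": 2}]'

```text
clock: 1.77
tool_pos: [0.5211, 0.0546, 0.1389]
orientation: [-180.0, -0.0, 172.2]
force: [1.0, -0.3, 0.5]
opening: 0.0018
```

```bash
python3 - <<'E'
from h import *
from plant import ctrl
o=ctrl.get_obs();Q=R.from_euler('xyz',o["orientation"],degrees=True)
print(o["clock"],o["tool_pos"],o["orientation"],o["force"],o["opening"])
for a in [(.525,.064),(.5105,-.038),(.4965,-.139)]:print((Q.inv().apply(np.array([*a,.045])-o["tool_pos"])*1000).round(1))
E
```

```text
1.7667 [0.52112858 0.05463775 0.13890014] [-1.79997798e+02 -8.40422321e-03  1.72233812e+02] [ 1.01724359 -0.31018671  0.45579403] 0.0017531402997563845
[-2.6  9.8 93.9]
[ -2.  -93.2  93.9]
[  -1.8 -195.2   93.9]
```

Emit:
jog_arm --motion '[{"offset": [-1, 5, 15], "roll": 0, "hand": 2}, {"offset": [-2, 10, 35], "roll": 0, "hand": 2}, {"offset": [-2, 10, 55], "roll": 0, "hand": 2}, {"offset": [-2, 10, 68], "roll": 0, "hand": 2}, {"offset": [-2, 10, 75], "roll": 0, "hand": 2}, {"offset": [-2, 10, 75], "roll": 0, "hand": 2}, {"offset": [-2, 10, 75], "roll": 0, "hand": 2}]'

```text
clock: 2.35
tool_pos: [0.5238, 0.0612, 0.0646]
orientation: [-180.0, -0.0, 172.1]
force: [-0.2, -0.1, 1.0]
opening: 0.0017
```

```bash
python3 - <<'E'
from plant import ctrl,cams
import cv2
o=ctrl.get_obs();print(o["tool_pos"],o["force"])
s=cams.snapshot("side")["img"][130:330,190:440,::-1]
cv2.imwrite("pics/s1.png",cv2.resize(s,None,fx=3,fy=3,interpolation=cv2.INTER_CUBIC))
E
```

```text
[0.52380733 0.06117039 0.06464059] [-0.15760569 -0.10896115  0.97533122]
```

View pics/s1.png

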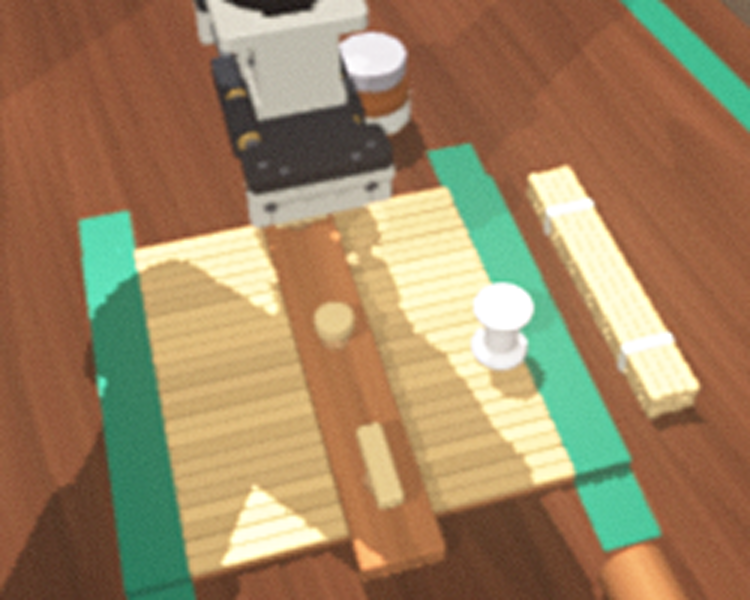

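The body hides the fingers, and its underside is well clear of everything. Pressing down slowly.

Emit:
jog_arm --motion '[{"offset": [0, 2, 3], "roll": 0, "hand": 2}, {"offset": [0, 2, 6], "roll": 0, "hand": 2}, {"offset": [0, 2, 8], "roll": 0, "hand": 2}, {"offset": [0, 2, 9.5], "roll": 0, "hand": 2}, {"offset": [0, 2, 11], "roll": 0, "hand": 2}, {"offset": [0, 2, 12.5], "roll": 0, "hand": 2}, {"offset": [0, 2, 14], "roll": 0, "hand": 2}, {"offset": [0, 2, 14], "roll": 0, "hand": 2}]'

```text
clock: 3.07
tool_pos: [0.5242, 0.0634, 0.0505]
orientation: [180.0, 0.0, 172.1]
force: [0.8, -0.2, 1.4]
opening: 0.0021
```

Emit:
jog_arm --motion '[{"offset": [0, 0, 1], "roll": 0, "hand": 2}, {"offset": [0, 0, 2], "roll": 0, "hand": 2}, {"offset": [0, 0, 3], "roll": 0, "hand": 2}, {"offset": [0, 0, 4], "roll": 0, "hand": 2}]'

```text
clock: 3.4
tool_pos: [0.5242, 0.0634, 0.0466]
orientation: [180.0, 0.0, 172.1]
force: [0.3, 1.2, 2.7]
opening: 0.0021
```

Emit:
jog_arm --motion '[{"offset": [0, 0, 0.5], "roll": 0, "hand": 2}, {"offset": [0, 0, 1], "roll": 0, "hand": 2}]'

```text
clock: 3.57
tool_pos: [0.5242, 0.0634, 0.0456]
orientation: [180.0, 0.0, 172.1]
force: [0.5, -0.1, 4.6]
opening: 0.002
```

Emit:
jog_arm --motion '[{"offset": [0, 0, 0.4], "roll": 0, "hand": 2}, {"offset": [0, 0, 0.8], "roll": 0, "hand": 2}, {"offset": [0, 0, 0.8], "roll": 0, "hand": 2}]'

```text
clock: 3.82
tool_pos: [0.5242, 0.0634, 0.0452]
orientation: [180.0, 0.0, 172.2]
force: [-0.9, 1.6, 7.4]
opening: 0.0015
```

Emit:
jog_arm --motion '[{"offset": [0, 0, 0.4], "roll": 0, "hand": 2}, {"offset": [0, 0, 0.6], "roll": 0, "hand": 2}, {"offset": [0, 0, 0.6], "roll": 0, "hand": 2}]'

```text
clock: 4.07
tool_pos: [0.5243, 0.0633, 0.0451]
orientation: [180.0, 0.0, 172.2]
force: [-2.3, 0.7, 12.7]
opening: 0.0022
```

Square peg is home: the force rises to 12.7 N with the tip stopped at 34.1 mm. Now lift and move over to the round peg.

Emit:
jog_arm --motion '[{"offset": [0, 0, -5], "roll": 0, "hand": 2}, {"offset": [0, 0, -20], "roll": 0, "hand": 2}, {"offset": [0, -8, -35], "roll": 0, "hand": 2}, {"offset": [0, -30, -38], "roll": 0, "hand": 2}, {"offset": [0, -55, -38], "roll": 0, "hand": 2}, {"offset": [0, -80, -38], "roll": 0, "hand": 2}, {"offset": [0, -97, -38], "roll": 0, "hand": 2}, {"offset": [0, -102, -34], "roll": 0, "hand": 2}, {"offset": [0, -102, -26], "roll": 0, "hand": 2}, {"offset": [0, -102, -20], "roll": 0, "hand": 2}, {"offset": [0, -102, -20], "roll": 0, "hand": 2}, {"offset": [0, -102, -20], "roll": 0, "hand": 2}]'

```text
clock: 5.07
tool_pos: [0.5097, -0.0372, 0.0633]
orientation: [-180.0, -0.1, 172.2]
force: [0.2, 0.8, -0.3]
opening: 0.002
```

```bash
python3 - <<'E'
from plant import ctrl,cams
import cv2
o=ctrl.get_obs();print(o["tool_pos"],o["force"])
s=cams.snapshot("side")["img"][130:330,190:440,::-1]
cv2.imwrite("pics/s2.png",cv2.resize(s,None,fx=3,fy=3,interpolation=cv2.INTER_CUBIC))
E
```

```text
[ 0.50972173 -0.03721101  0.06332875] [ 0.2042537   0.7589438  -0.30285875]
```

View pics/s2.png

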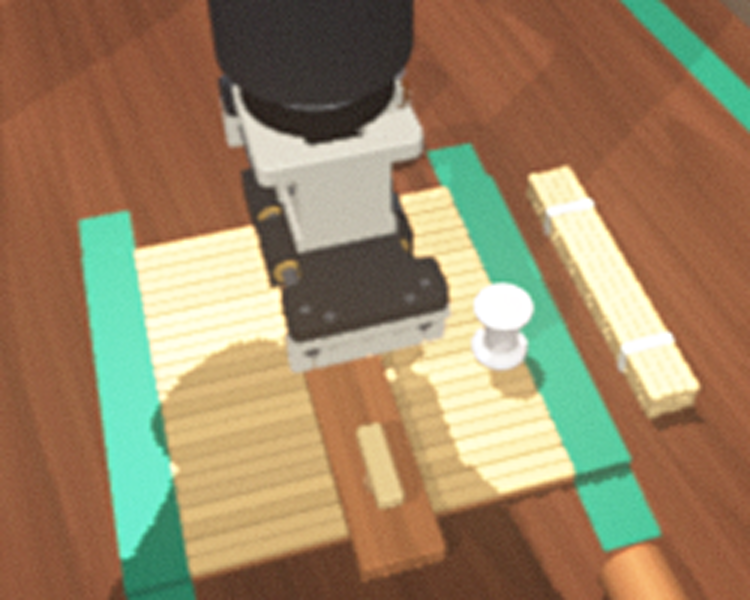

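The gripper is over the round peg. The spool hasn't moved and the bar peg is untouched. Pressing.

Emit:
jog_arm --motion '[{"offset": [0, 0, 2], "roll": 0, "hand": 2}, {"offset": [0, 0, 4], "roll": 0, "hand": 2}, {"offset": [0, 0, 6], "roll": 0, "hand": 2}, {"offset": [0, 0, 8], "roll": 0, "hand": 2}, {"offset": [0, 0, 9.5], "roll": 0, "hand": 2}, {"offset": [0, 0, 11], "roll": 0, "hand": 2}, {"offset": [0, 0, 12.5], "roll": 0, "hand": 2}, {"offset": [0, 0, 14], "roll": 0, "hand": 2}, {"offset": [0, 0, 15.5], "roll": 0, "hand": 2}, {"offset": [0, 0, 17], "roll": 0, "hand": 2}, {"offset": [0, 0, 17.5], "roll": 0, "hand": 2}]'

```text
clock: 6.03
tool_pos: [0.51, -0.0377, 0.0465]
orientation: [180.0, -0.0, 172.1]
force: [-1.4, 2.2, 2.5]
opening: 0.0021
```

Emit:
jog_arm --motion '[{"offset": [0, 0, 0.5], "roll": 0, "hand": 2}, {"offset": [0, 0, 1.0], "roll": 0, "hand": 2}, {"offset": [0, 0, 1.0], "roll": 0, "hand": 2}]'

```text
clock: 6.28
tool_pos: [0.5101, -0.0378, 0.0456]
orientation: [180.0, -0.0, 172.1]
force: [-0.1, 1.0, 1.6]
opening: 0.0019
```

Emit:
jog_arm --motion '[{"offset": [0, 0, 0.5], "roll": 0, "hand": 2}, {"offset": [0, 0, 1.0], "roll": 0, "hand": 2}, {"offset": [0, 0, 1.0], "roll": 0, "hand": 2}]'

```text
clock: 6.53
tool_pos: [0.5101, -0.0378, 0.0451]
orientation: [-180.0, 0.0, 172.2]
force: [-3.9, 1.7, 8.1]
opening: 0.0021
```

Emit:
jog_arm --motion '[{"offset": [0, 0, 0.4], "roll": 0, "hand": 2}, {"offset": [0, 0, 0.6], "roll": 0, "hand": 2}, {"offset": [0, 0, 0.6], "roll": 0, "hand": 2}]'

```text
clock: 6.78
tool_pos: [0.5102, -0.0378, 0.045]
orientation: [-180.0, 0.0, 172.2]
force: [-5.5, 2.6, 14.6]
opening: 0.0018
```

Round peg is home: stopped at 34 mm with 14.6 N. Next is the bar.

Emit:
jog_arm --motion '[{"offset": [0, 0, -5], "roll": 0, "hand": 2}, {"offset": [0, 0, -20], "roll": 0, "hand": 2}, {"offset": [0, -8, -35], "roll": 0, "hand": 2}, {"offset": [0, -30, -38], "roll": 0, "hand": 2}, {"offset": [0, -55, -38], "roll": 0, "hand": 2}, {"offset": [0, -80, -38], "roll": 0, "hand": 2}, {"offset": [0, -97, -38], "roll": 0, "hand": 2}, {"offset": [0, -102, -34], "roll": 0, "hand": 2}, {"offset": [0, -102, -26], "roll": 0, "hand": 2}, {"offset": [0, -102, -20], "roll": 0, "hand": 2}, {"offset": [0, -102, -20], "roll": 0, "hand": 2}, {"offset": [0, -102, -20], "roll": 0, "hand": 2}]'

```text
clock: 7.78
tool_pos: [0.4958, -0.1382, 0.0633]
orientation: [-180.0, -0.1, 172.2]
force: [0.5, 0.8, -0.1]
opening: 0.0019
```

Emit:
jog_arm --motion '[{"offset": [0, 0, 2], "roll": 0, "hand": 2}, {"offset": [0, 0, 4], "roll": 0, "hand": 2}, {"offset": [0, 0, 6], "roll": 0, "hand": 2}, {"offset": [0, 0, 8], "roll": 0, "hand": 2}, {"offset": [0, 0, 9.5], "roll": 0, "hand": 2}, {"offset": [0, 0, 11], "roll": 0, "hand": 2}, {"offset": [0, 0, 12.5], "roll": 0, "hand": 2}, {"offset": [0, 0, 14], "roll": 0, "hand": 2}, {"offset": [0, 0, 15.5], "roll": 0, "hand": 2}, {"offset": [0, 0, 17], "roll": 0, "hand": 2}, {"offset": [0, 0, 17.5], "roll": 0, "hand": 2}]'

```text
clock: 8.7
tool_pos: [0.4962, -0.1388, 0.0464]
orientation: [180.0, 0.0, 172.1]
force: [-1.3, 2.7, 2.7]
opening: 0.0022
```

Emit:
jog_arm --motion '[{"offset": [0, 0, 0.5], "roll": 0, "hand": 2}, {"offset": [0, 0, 1.0], "roll": 0, "hand": 2}, {"offset": [0, 0, 1.0], "roll": 0, "hand": 2}]'

```text
clock: 8.95
tool_pos: [0.4962, -0.1388, 0.0455]
orientation: [180.0, 0.0, 172.1]
force: [-0.2, 1.1, 1.7]
opening: 0.0018
```

Emit:
jog_arm --motion '[{"offset": [0, 0, 0.5], "roll": 0, "hand": 2}, {"offset": [0, 0, 1.0], "roll": 0, "hand": 2}, {"offset": [0, 0, 1.0], "roll": 0, "hand": 2}]'

```text
clock: 9.2
tool_pos: [0.4963, -0.1389, 0.0451]
orientation: [-180.0, 0.0, 172.2]
force: [-3.6, 2.2, 9.4]
opening: 0.0018
```

Emit:
jog_arm --motion '[{"offset": [0, 0, 0.4], "roll": 0, "hand": 2}, {"offset": [0, 0, 0.6], "roll": 0, "hand": 2}, {"offset": [0, 0, 0.6], "roll": 0, "hand": 2}]'

```text
clock: 9.45
tool_pos: [0.4963, -0.1389, 0.045]
orientation: [-180.0, 0.0, 172.2]
force: [-4.8, 3.3, 15.9]
opening: 0.0016
```

Bar peg is home. Now lift straight up, retreat to the right and look.

Emit:
jog_arm --motion '[{"offset": [0, 0, -5], "roll": 0, "hand": 2}, {"offset": [0, 0, -25], "roll": 0, "hand": 2}, {"offset": [0, 0, -55], "roll": 0, "hand": 2}, {"offset": [0, 0, -90], "roll": 0, "hand": 2}, {"offset": [0, 0, -125], "roll": 0, "hand": 2}, {"offset": [0, -20, -155], "roll": 0, "hand": 2}, {"offset": [0, -50, -175], "roll": 0, "hand": 2}, {"offset": [0, -85, -180], "roll": 0, "hand": 2}, {"offset": [0, -120, -180], "roll": 0, "hand": 2}, {"offset": [0, -155, -180], "roll": 0, "hand": 2}, {"offset": [0, -190, -180], "roll": 0, "hand": 2}, {"offset": [0, -225, -180], "roll": 0, "hand": 2}, {"offset": [0, -260, -180], "roll": 0, "hand": 2}, {"offset": [0, -280, -180], "roll": 0, "hand": 2}, {"offset": [0, -290, -180], "roll": 0, "hand": 2}, {"offset": [0, -290, -180], "roll": 0, "hand": 2}, {"offset": [0, -290, -180], "roll": 0, "hand": 2}]'

```text
clock: 10.87
tool_pos: [0.4561, -0.4261, 0.2234]
orientation: [180.0, -0.0, 172.1]
force: [0.3, 0.0, -0.3]
opening: 0.0018
```

```bash
python3 - <<'E'
from plant import ctrl,cams
import cv2,numpy as np
o=ctrl.get_obs();print(o["tool_pos"],o["force"])
a=cams.snapshot("side")["img"];t=cams.snapshot("top")["img"]
f=lambda i,s:cv2.resize(i[...,::-1],s,interpolation=cv2.INTER_CUBIC)
sl=np.s_[130:380,190:440]
u=np.hstack([f(np.load("side.npz")["img"][sl],(400,400)),f(a[sl],(400,400))])
tl=np.s_[145:295,235:475]
v=np.hstack([f(np.load("top.npz")["img"][tl],(400,200)),f(t[tl],(400,200))])
cv2.imwrite("pics/end.png",np.vstack([u,v[:200]]))
E
```

```text
[ 0.45605322 -0.42608493  0.22341042] [ 0.32315831  0.01699201 -0.30873901]
```

View pics/end.png

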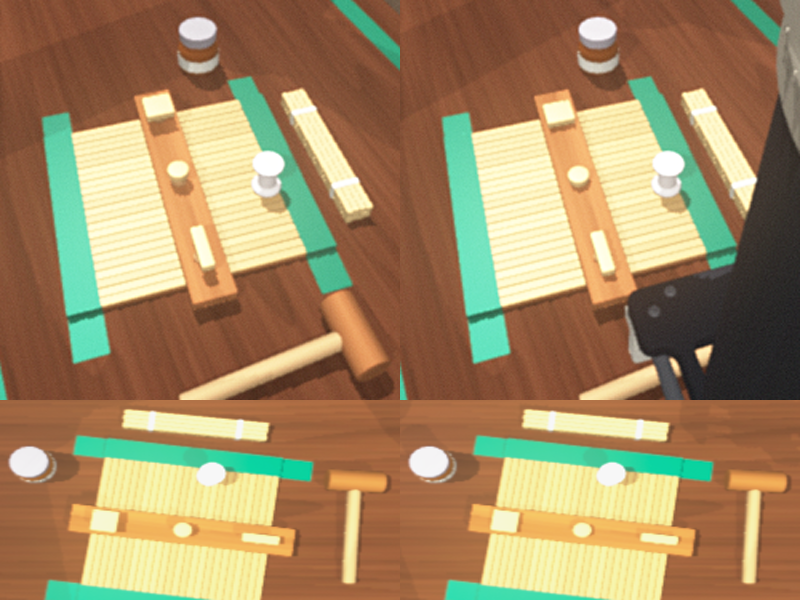

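The before/after picture shows all three heads lower in the side view: square 105→112, round 172→176 and bar 247→251 in picture rows. The spool, mallet, jar and bundle are in the same places, and the arm is clear.

```bash
python3 -c "
from plant import order
print(order.close_job())"
```

```text
the job is handed in; nothing more can be done
None
```

I pressed the square, round and bar pegs home in that order with the nearly closed fingertips, and handed the job in at about 11 s of the 45 s. No verdict was reported.

- **Depth:** each press ended at a hard stop with the fingertips 34.0–34.1 mm above the bench; the home height is 34 mm.
- **Force:** the readings at the end of the presses were 12.7, 14.6 and 15.9 N, under the 40 N limit. I only read the force at the end of each move, so short peaks in between weren't seen.
- **Final pictures:** all three heads are visibly lower, the spool, mallet, jar and bundle look unmoved, and the arm is clear of everything.
- **Disagreement:** the two cameras placed the pegs up to 5 mm apart along the batten. I used the average, which was accurate enough for all three presses.

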